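# Hold the shelf to its mark for screwing

## Task

A colleague is about to drive two screws through the upright side panel into the end of the light pine shelf board, so hold the shelf in its place for that: lift it off its bearers and bring one end, square and without ramming, snug against the panel's inner face at the blue tape mark, lying flat between the two pencil lines and centred on the panel's depth. Finish while still holding it there, still pushing it lightly against the panel, level and steady and carried by nothing but your grip; leave the dark board and everything else on the bench as it is.

Things in the scene. Friction and masses are not known exactly. Their poses are not given: they have to be found in the camera images.
- shelf: light pine shelf board, 60 mm wide (its x), 240 long (its y), 18 thick (its z), about 0.13 kg; ends alike, faces alike. Origin: centre of its underside. It starts lying flat with its underside 25 mm above the bench, across two bearers near its ends, which leave about 145 mm of its middle free underneath and beside the long edges
- shelf_centre (a point): the middle of the pine shelf board, 9 mm above its origin; axes as the shelf's
- rack: fixed: upright pine side panel, 80 mm deep (its x), 18 thick (y -18 to 0), 340 tall; a pine board 60 x 240 x 18 screwed on lies on the bench along +y. Behind (-y) a dark block 100 tall; a bar clamp with red handle, no higher than 80 mm, reaches 65 mm to its +x and 165 mm to its +y. Origin: foot of the panel's inner face, mid depth, on the bench; y points out of that face
- mark: blue tape band 24 mm high round the panel's inner face and edges, with two pencil lines 18 mm apart (the shelf's place) and two pilot holes 34 mm apart. Origin on the inner face midway between lines and holes, 135 to 215 mm above the bench. x along the panel's depth, y out of the face, z up. In place, the shelf's middle is level with the origin, 120 mm out along y
- dark_board: a dark-stained board of the same size as the shelf (60 x 240 x 18 mm, long along its y), lying on the other pair of bearers; origin at the centre of its underside; not part of this job
- drill: cordless drill standing on its battery, 215 mm tall, about 75 x 250 mm over all; origin at the centre of the battery's underside
- spirit_level: yellow spirit level lying flat, 52 x 234 x 24 mm, long along its y; origin at the centre of its underside
- glue_bottle: white glue bottle, diameter 60 mm, 180 mm tall, standing; origin at the centre of its underside
- screw_dish: round metal dish of screws, diameter 110 mm, 24 mm high; origin at the centre of its underside
- tape_measure: yellow tape measure lying flat, 72 x 66 x 38 mm; origin at the centre of its underside
- try_square: try square lying flat, wooden stock 115 mm along its x, steel blade 200 mm along its y; origin at the centre of the stock's underside
- bearers_a: the pair of bearers under the pine shelf: two batten offcuts 85 x 24 x 25 mm high, fixed to the bench, 85 mm to either side of the origin along its y; origin on the bench midway between them
- bearers_b: the pair of bearers under the dark board: two batten offcuts 85 x 24 x 25 mm high, fixed to the bench, 85 mm to either side of the origin along its y; origin on the bench midway between them
Not all that is in view belongs to the job. There is more than one size of the glue_bottle; the job needs the largest.

How it is judged (in metres and radians):
On the way:
1. the pine shelf is lifted clear of its bearers in the grip, roughly level (height (world z) of shelf above 0.06 m and angle between shelf's own z axis and vertical below 0.3 rad and contact force between the fingers and shelf above 1 N and contact force between shelf and dark_board below 0.05 N and contact force between shelf and drill below 0.05 N and contact force between shelf and glue_bottle below 0.05 N and contact force between shelf and bearers_a below 0.05 N and contact force between shelf and bearers_b below 0.05 N), for 0.2 s.
At the end, for the whole second after the job is handed in: The shelf is in the fingers, else touching only the panel (over 0.3 N): its middle within 5 mm of the mark's height, 7 mm of the panel's mid depth and 115 to 125 mm out from the face; square and level within 0.05 rad; still (under 10 mm/s, 0.06 rad/s). The rest moved under 20 mm (x of shelf_centre in the frame of mark between -0.007 and 0.007 m and z of shelf_centre in the frame of mark between -0.005 and 0.005 m and y of shelf_centre in the frame of mark between 0.115 and 0.125 m and angle between the y axis of shelf and the y axis of mark, either way round below 0.05 rad and angle between shelf's own z axis and vertical below 0.05 rad and contact force between shelf and rack above 0.3 N and contact force between the fingers and shelf above 1 N and linear speed of shelf below 0.01 m/s and angular speed of shelf below 0.06 rad/s and contact force between shelf and dark_board below 0.05 N and contact force between shelf and drill below 0.05 N and contact force between shelf and glue_bottle below 0.05 N and contact force between shelf and bearers_a below 0.05 N and contact force between shelf and bearers_b below 0.05 N and distance of each of dark_board, drill, spirit_level, glue_bottle, screw_dish, tape_measure, try_square from where it was at the start of the episode below 0.02 m); the arm keeps its last pose, push and grip.
It fails at once if the dark board is disturbed (moved more than 20 mm) (distance of dark_board from where it was at the start of the episode above 0.02 m).
It fails at once if another thing on the bench is disturbed (moved more than 20 mm) (distance of any of drill, spirit_level, glue_bottle, screw_dish, tape_measure, try_square from where it was at the start of the episode above 0.02 m).
It fails at once if the shelf is rammed against the panel (more than 40 N) (contact force between shelf and rack above 40 N).
It also fails if it takes over 42 s, if anything falls off the work surface, if the arm or the gripper's body presses on something with over 40 N, if the wrist force passes 120 N, or if a joint passes its speed limit or range.

## Robot

A 6-joint arm with a two-finger parallel gripper is mounted at the origin on the work surface. World frame = base frame: x ahead of the robot, y to its left, z up, the work surface at z = 0. Lengths are in mm, angles in rad, forces in N, time in s.
With the tool pointing down it reaches from about 275 to 1000 mm from the base axis. Payload 8.4 kg.
Tool frame: the origin (TCP) lies midway between the tips of the shut fingers; the grasp point (between the pads) lies behind it (r.pinch_z is the z of the grasp point in the tool frame, in mm); z points along the fingers, y is the direction in which the jaws open and shut (so a half turn about z gives the same grasp; the last joint's range is limited). The gripper opens to 85 mm and grips with 20 to 120 N. Pads are 22 mm wide; open, the fingers measure 114 mm over their backs; the gripper's body (76 mm by 85 mm) begins 54 mm behind the grasp point. The pads swing forward as they close: fully open they stand 13 mm farther back than shut.
Start: joints at [-1.277, 0.353, 1.633, -0, 1.155, -0.002], TCP at [182.189, -597.859, 231.281] pointing down, gripper open.
Joint ranges: [-2.63, 2.63], [-0.92, 2.1], [0.06, 2.66], [-1.3, 4.44], [0, 2.69], [-3.02, 3.02]. Speed limits (rad/s): [2.22, 2.22, 2.79, 3.14, 3.14, 3.14].

## Interface

Orientations are given as [roll, pitch, yaw] about the fixed x, y, z axes, in that order (R = Rz(yaw) Ry(pitch) Rx(roll)).
In Python, from rig import r, optics, ticket gives the robot as it stands.
- The arm moves only by the shell command python3 -m jog 'ROWS' [FORCE]. ROWS is text: rows parted by semicolons, each of 7 numbers parted by spaces: the closure in counts, from 0 (fully open) to 255 (shut), then the shift along the tool's x, y, z in mm, then the turn, a rotation vector about the tool's x, y, z in degrees. A call has 1 to 5 rows; each row shifts and turns the pose as measured when the row begins, along the tool's axes as they then stand; what a row does not reach is not made up. A row lasts 1/12 s, in which the tool goes at most 41.7 mm and 7.16 degrees, less where a joint would pass 70% of its speed; a pose out of reach is approached as far as the arm can. A call with a gripper value outside its range is refused whole. The fingers move at their own pace and stop on an object; FORCE is the grip in N (left out, the last holds). Time passes only in rows, so rows that do not move let the fingers close. It gives the time, the measured TCP pose, the force and the opening at its end, in the units of the state.
- r.sense(): the state, without advancing time (a new reading comes with each control period).
- optics.grab_frame(name): name is "side" or "top"; returns the picture (400x640x3 uint8, red, green, blue); there is no depth.
- optics.camera_info(name): a dict with "fx", "fy", "cx", "cy" (pixels), "world_from_camera" (4x4, takes a point from camera to world coordinates). Camera axes: x right, y down, z forward; pixel columns grow to the right and rows downward; lengths in mm; the calibration is good to about 2 mm. A picture is of the moment at which its call begins. camera_info takes no time and is no camera call.
- ticket.sign_off(): hands the job in, once; it reports no verdict.
The state is a dict: "clock": time; "qpos": joint angles; "qvel": joint speeds; "joint_efforts": joint torques, N m; "eef_pos": TCP position; "tcp_rot": TCP orientation; "contact_force": force on the tool from outside, world axes, zero at the start; "wrist_torque": the same for the moment, N m; "opening": opening from 0.0 (shut) to 1.0 (fully open).
Only numpy, scipy, OpenCV 4.12 (cv2) and the standard library are available. Lean on these libraries where they do the work, as an engineer would, in place of code of your own. Each camera call takes 0.05 s, during which the arm holds its last target.

## Working session

There is one attempt and no reset: what is moved stays moved. The work goes in short steps, Python scripts to look and compute and a shell command to move; the robot and the scene stay as the last step left them, time stands still between calls to the robot, and variables do not carry over. Pictures are saved under pics/ and viewed, and the job is handed in when it is done.

```bash
mkdir -p pics; ls
python3 - <<'E'
from rig import r, optics
import cv2
print(r.sense(), r.pinch_z)
for n in ("side","top"):
    im=optics.grab_frame(n); cv2.imwrite(f"pics/{n}0.png",im[:,:,::-1]); print(n,optics.camera_info(n))
E
```

```text
pics
{'clock': 0.0, 'qpos': array([-1.27737023e+00,  3.53690728e-01,  1.63413931e+00,  1.88219622e-05,
        1.15518711e+00, -2.41575834e-03]), 'qvel': array([-1.13443591e-03, -6.47996521e-05, -6.72970467e-04, -5.81082754e-04,
       -2.12592947e-04,  7.64430448e-05]), 'joint_efforts': array([-3.53390205e-03, -6.05248618e+01, -3.42066658e+01, -5.39385735e-05,
        9.29678266e-03, -7.84598967e-06]), 'eef_pos': array([ 182.07387466, -597.39216772,  230.53286983]), 'tcp_rot': array([-3.14016821e+00, -2.06499852e-05,  2.95834228e-01]), 'contact_force': array([-0.3297768 , -0.32012769, -0.28574337]), 'wrist_torque': array([0.00982886, 0.02306344, 0.05298966]), 'opening': 0.9962994361326823} -18.700000000000003
side {'fx': 412.6609589376461, 'fy': 412.6609589376461, 'cx': 313.3882252508744, 'cy': 206.10206053918031, 'world_from_camera': array([[-9.96513374e-01, -4.39109123e-02,  7.09431244e-02,
         4.61578797e+02],
       [-8.21618469e-02,  6.64345603e-01, -7.42895922e-01,
         7.54971886e+02],
       [-1.45095151e-02, -7.46134540e-01, -6.65637080e-01,
         8.37588171e+02],
       [ 0.00000000e+00,  0.00000000e+00,  0.00000000e+00,
         1.00000000e+00]])}
top {'fx': 395.7570630374773, 'fy': 395.7570630374773, 'cx': 318.42681150381236, 'cy': 197.23659417616113, 'world_from_camera': array([[-3.63159974e-03, -9.78766141e-01,  2.04947926e-01,
         3.36628926e+02],
       [-9.99976899e-01,  4.73204947e-03,  4.87955150e-03,
        -3.57368121e+00],
       [-5.74576351e-03, -2.04925471e-01, -9.78760715e-01,
         1.17057531e+03],
       [ 0.00000000e+00,  0.00000000e+00,  0.00000000e+00,
         1.00000000e+00]])}
```

View pics/side0.png

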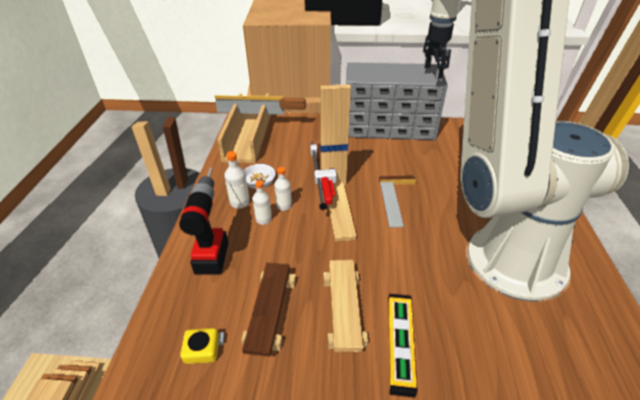

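View pics/top0.png

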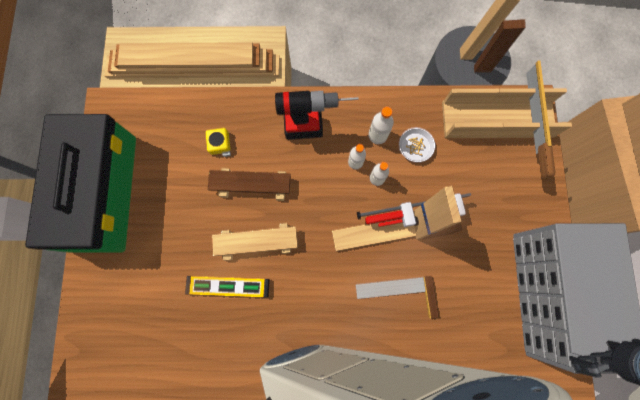

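The side view shows the shelf on its bearers (330-365, 260-350), with the panel and blue tape at (335,148). The dark board lies at (270,308). In the top view the shelf is at (255,241) and the panel top at (450,210). Next I'll zoom in to measure.

```bash
cat > h.py <<'E'
import numpy as np, cv2
from rig import r, optics
def ray(n,u,v):
    c=optics.camera_info(n); T=c["world_from_camera"]
    d=T[:3,:3]@np.array([(u-c["cx"])/c["fx"],(v-c["cy"])/c["fy"],1.]); return T[:3,3],d
def onz(n,u,v,z):
    o,d=ray(n,u,v); return o+d*(z-o[2])/d[2]
def proj(n,P):
    c=optics.camera_info(n);p=np.linalg.inv(c["world_from_camera"])@np.append(P,1)
    return np.array([c["fx"]*p[0]/p[2]+c["cx"],c["fy"]*p[1]/p[2]+c["cy"]])
def tri(a,b):
    (o1,d1),(o2,d2)=ray("side",*a),ray("top",*b)
    s,*_=np.linalg.lstsq(np.c_[d1,-d2],o2-o1,rcond=None); p,q=o1+s[0]*d1,o2+s[1]*d2
    return (p+q)/2,np.linalg.norm(p-q)
def crop(n,src,x0,y0,x1,y1,s,out):
    im=cv2.imread(src)[y0:y1,x0:x1]; cv2.imwrite(out,cv2.resize(im,None,fx=s,fy=s,interpolation=cv2.INTER_CUBIC))
E
python3 - <<'E'
from h import *
crop("top","pics/top0.png",200,215,310,270,7,"pics/a1.png")
crop("top","pics/top0.png",320,170,480,270,5,"pics/a2.png")
crop("side","pics/side0.png",310,70,370,250,3,"pics/a3.png")
crop("side","pics/side0.png",310,80,365,165,7,"pics/a4.png")
crop("side","pics/side0.png",310,250,380,360,5,"pics/a5.png")
E
```

```text
(no output)
```

View pics/a1.png

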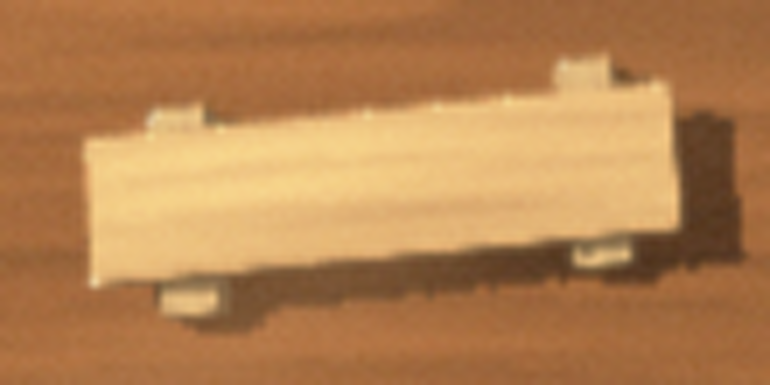

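View pics/a2.png

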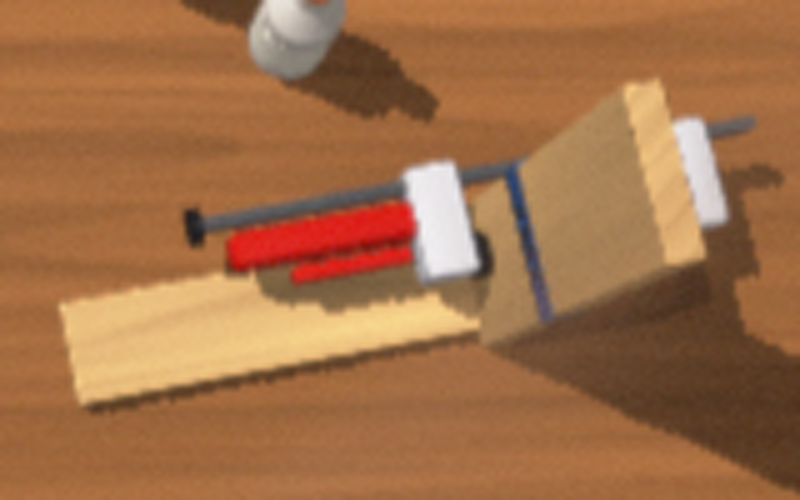

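View pics/a4.png

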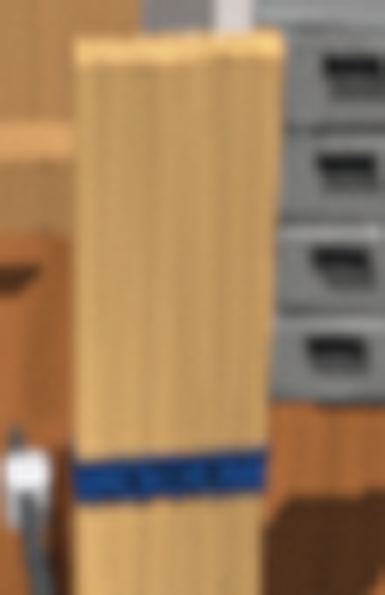

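View pics/a5.png

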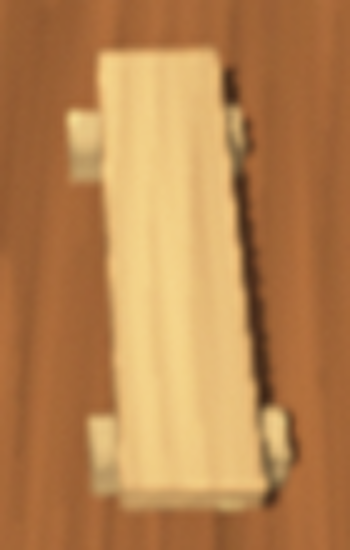

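Run:
```python
from h import *
np.set_printoptions(precision=1,suppress=True)
f=lambda x0,y0,s,X,Y:(x0+(X+.5)/s-.5,y0+(Y+.5)/s-.5)
def rep(name,C,n,z):
    P=np.array([onz(n,*c,z) for c in C]); print(name,P[:,:2].tolist(), P.mean(0)); 
    return P
P=rep("shelf top",[f(200,215,7,*c) for c in [(85,140),(668,83),(681,232),(93,283)]],"top",43)
d=P[1]-P[0]+P[2]-P[3]; print("len",np.linalg.norm(d)/2,"yaw(-y axis)",np.degrees(np.arctan2(d[0],-d[1])))
w=P[0]-P[3]+P[1]-P[2];print("w",np.linalg.norm(w)/2, np.degrees(np.arctan2(-w[1],w[0])))
Q=rep("shelf side",[f(310,250,5,*c) for c in [(100,50),(217,50),(265,492),(120,490)]],"side",43)
d=Q[1]-Q[2]+Q[0]-Q[3]; print("len",np.linalg.norm(d)/2,"yaw",np.degrees(np.arctan2(d[0],-d[1])))
T=rep("panel top",[f(320,170,5,*c) for c in [(625,90),(667,262),(705,258),(658,80)]],"top",340)
for a,b in ((0,1),(3,2)):
    e=T[a]-T[b]; print(np.linalg.norm(e),np.degrees(np.arctan2(-e[1],e[0])))
B=rep("base",[f(320,170,5,*c) for c in [(60,305),(82,405),(480,333)]],"top",18)
e=B[2]-B[1]; print(np.linalg.norm(e),np.degrees(np.arctan2(e[0],-e[1])))
S=rep("panel top side",[f(310,80,7,*c) for c in [(76,60),(282,55),(284,38),(76,40)]],"side",340)
e=S[0]-S[1];print(np.linalg.norm(e),np.degrees(np.arctan2(-e[1],e[0])))
m=[]
for a,b in (((75,482),(512,165)),((266,470),(547,320))):
    p,g=tri(f(310,80,7,*a),f(320,170,5,*b)); print("tape",p,g); m.append(p)
print((m[0]+m[1])/2, np.linalg.norm(m[0]-m[1]),np.degrees(np.arctan2(-(m[0]-m[1])[1],(m[0]-m[1])[0])))
```

```text
shelf top [[465.15732507864755, 307.54113949515454], [487.5343936079916, 69.53973412750683], [426.7678209841155, 63.754249912187056], [407.2289233114867, 301.3087974814724]] [446.7 185.5  43. ]
len 238.69981807512937 yaw(-y axis) 5.037088786639915
w 59.65091175531057 -5.781475866252092
shelf side [[488.7631266976108, 67.59425135980166], [429.94554025994603, 63.48767713599716], [407.4026999011595, 304.11256830515265], [467.6774950531541, 307.68063656076987]] [448.4 185.7  43. ]
len 241.3435180395007 yaw 5.185852096140918
panel top [[530.4147039601211, -270.93294579626564], [455.730266307793, -283.5062941218027], [457.36289408365064, -299.65835992769604], [534.7650165336726, -285.42228769321406]] [ 494.6 -284.9  340. ]
75.73542312260338 -9.556304258931998
78.70040859127465 -10.42157100037741
base [[478.13926702986095, -35.97585962228216], [419.9949144318629, -48.09598888324599], [460.7112315126684, -280.3105245320837]] [ 452.9 -121.5   18. ]
235.75709754582155 9.945103123178324
panel top side [[534.6816193863749, -272.08370043798175], [456.63332148209815, -280.3769918086356], [456.1056167533869, -294.9087276738452], [535.8637555141408, -289.0572101056117]] [ 495.8 -284.1  340. ]
78.48767729722476 -6.0654013423718975
tape [ 535.2 -270.3  149.7] 0.8782989690500395
tape [ 454.1 -283.7  150. ] 2.0261283395479692
[ 494.6 -277.   149.8] 82.16652815610489 -9.373096625475007
```

```bash
cat >> h.py <<'E'
from scipy.spatial.transform import Rotation as Ro
def plan(x,y,z,yaw,step=40,turn=7,n=5):
    s=r.sense(); p=s["eef_pos"].copy(); R=Ro.from_euler("xyz",s["tcp_rot"])
    T=Ro.from_euler("xyz",[np.pi,0,np.radians(yaw)]); t=np.array([x,y,z],float)
    rv=np.degrees((R.inv()*T).as_rotvec())
    print("tcp",p.round(1),"rpy",np.degrees(s["tcp_rot"]).round(2),"F",s["contact_force"].round(1),"op",round(s["opening"],3),"clk",round(s["clock"],2),"left",np.linalg.norm(t-p).round(1),rv.round(2))
    k=max(1,np.ceil(np.linalg.norm(t-p)/step),np.ceil(np.linalg.norm(rv)/turn)); dp=(t-p)/k; dr=rv/k
    for i in range(int(min(k,n))):
        print(np.round(R.inv().apply(dp),1),np.round(dr,2)); R=R*Ro.from_rotvec(dr,degrees=True)
    print("rows total",k)
E
python3 -c "
from h import *
plan(447.5,185.5,150,95.1,n=30)"
```

```text
tcp [ 182.1 -597.5  230.6] rpy [-179.93    0.     16.95] F [0.4 0.2 0.7] op 1.0 clk 0.1 left 830.6 [-6.000e-02 -5.000e-02 -7.815e+01]
[ 23.  -32.    3.9] [-0.   -0.   -3.72]
[ 25.  -30.4   3.9] [-0.   -0.   -3.72]
[ 26.9 -28.7   3.9] [-0.   -0.   -3.72]
[ 28.7 -26.9   3.9] [-0.   -0.   -3.72]
[ 30.4 -25.    3.9] [-0.   -0.   -3.72]
[ 32.  -23.    3.9] [-0.   -0.   -3.72]
[ 33.4 -20.9   3.9] [-0.   -0.   -3.72]
[ 34.7 -18.6   3.9] [-0.   -0.   -3.72]
[ 35.8 -16.4   3.9] [-0.   -0.   -3.72]
[ 36.8 -14.    3.9] [-0.   -0.   -3.72]
[ 37.6 -11.6   3.9] [-0.   -0.   -3.72]
[38.3 -9.1  3.9] [-0.   -0.   -3.72]
[38.8 -6.6  3.8] [-0.   -0.   -3.72]
[39.2 -4.1  3.8] [-0.   -0.   -3.72]
[39.3 -1.5  3.8] [-0.   -0.   -3.72]
[39.4  1.   3.8] [-0.   -0.   -3.72]
[39.2  3.6  3.8] [-0.   -0.   -3.72]
[38.9  6.1  3.8] [-0.   -0.   -3.72]
[38.4  8.6  3.8] [-0.   -0.   -3.72]
[37.8 11.1  3.8] [-0.   -0.   -3.72]
[37.  13.5  3.8] [-0.   -0.   -3.72]
rows total 21.0
```

```bash
python3 -m jog '0 23 -32 0 0 0 -3.8; 0 25 -30 0 0 0 -3.8; 0 27 -29 0 0 0 -3.8; 0 29 -27 0 0 0 -3.8; 0 30 -25 0 0 0 -3.8' 60; python3 -c "
from h import *
plan(447.5,185.5,150,95.1,n=5)"
```

```text
clock: 0.52
eef_pos: [243.4, -410.1, 227.5]
tcp_rot: [-3.14, 0.001, 0.632]
contact_force: [0.5, 0.2, 1.3]
opening: 1.002
tcp [ 243.4 -410.1  227.5] rpy [-1.7991e+02  5.0000e-02  3.6230e+01] F [0.5 0.2 1.3] op 1.002 clk 0.52 left 634.4 [ -0.11   0.   -58.87]
[ 32.3 -22.5   4.8] [-0.01  0.   -3.68]
[ 33.7 -20.4   4.8] [-0.01  0.   -3.68]
[ 34.9 -18.2   4.8] [-0.01  0.   -3.68]
[ 36.  -15.9   4.8] [-0.01  0.   -3.68]
[ 36.9 -13.5   4.8] [-0.01  0.   -3.68]
rows total 16.0
```

```bash
python3 -m jog '0 32 -22 2 0 0 -3.7; 0 34 -20 2 0 0 -3.7; 0 35 -18 2 0 0 -3.7; 0 36 -16 2 0 0 -3.7; 0 37 -13.5 2 0 0 -3.7' ; python3 -c "
from h import *
plan(447.5,185.5,150,95.1,n=5)"
```

```text
clock: 0.93
eef_pos: [306.4, -214.8, 216.5]
tcp_rot: [-3.14, -0.0, 0.969]
contact_force: [0.6, 0.3, 0.0]
opening: 1.002
tcp [ 306.4 -214.8  216.5] rpy [-1.799e+02 -1.000e-02  5.550e+01] F [0.6 0.3 0. ] op 1.002 clk 0.93 left 429.6 [ -0.1   -0.05 -39.6 ]
[ 37.3 -10.    6.1] [-0.01 -0.   -3.6 ]
[37.8 -7.7  6.1] [-0.01 -0.   -3.6 ]
[38.2 -5.3  6.1] [-0.01 -0.   -3.6 ]
[38.5 -2.9  6.1] [-0.01 -0.   -3.6 ]
[38.6 -0.4  6.1] [-0.01 -0.   -3.6 ]
rows total 11.0
```

```bash
python3 -m jog '0 38 -11 6 0 0 -3.7; 0 38.5 -8.5 6 0 0 -3.7; 0 39 -6 6 0 0 -3.7; 0 39 -4 6 0 0 -3.7; 0 39 -1 6 0 0 -3.7' ; python3 -c "
from h import *
plan(447.5,185.5,150,95.1,n=7)"
```

```text
clock: 1.35
eef_pos: [366.9, -18.4, 186.8]
tcp_rot: [3.139, -0.001, 1.306]
contact_force: [1.3, 0.1, -0.6]
opening: 1.002
tcp [366.9 -18.4 186.8] rpy [ 1.7982e+02 -4.0000e-02  7.4830e+01] F [ 1.3  0.1 -0.6] op 1.002 clk 1.35 left 222.3 [ 1.800e-01 -1.000e-02 -2.027e+01]
[36.3  4.1  6.2] [ 0.03 -0.   -3.38]
[36.   6.2  6.2] [ 0.03 -0.   -3.38]
[35.6  8.3  6.2] [ 0.03 -0.   -3.38]
[35.  10.4  6.2] [ 0.03 -0.   -3.38]
[34.4 12.4  6.2] [ 0.03 -0.   -3.38]
[33.6 14.5  6.1] [ 0.03 -0.   -3.38]
rows total 6.0
```

```bash
python3 -m jog '0 36 4 6 0 0 -3.4; 0 36 6 6 0 0 -3.4; 0 35.5 8 6 0 0 -3.4; 0 35 10.5 6 0 0 -3.4; 0 34.5 12.5 6 0 0 -3.4' ; python3 -c "
from h import *
plan(447.5,185.5,100,95.1,n=5)"
```

```text
clock: 1.77
eef_pos: [431.9, 162.8, 155.5]
tcp_rot: [3.137, 0.001, 1.621]
contact_force: [1.5, -1.2, 0.4]
opening: 0.998
tcp [431.9 162.8 155.5] rpy [1.7976e+02 4.0000e-02 9.2900e+01] F [ 1.5 -1.2  0.4] op 0.998 clk 1.77 left 62.0 [ 0.24  0.04 -2.2 ]
[11.   8.2 27.8] [ 0.12  0.02 -1.1 ]
[10.8  8.5 27.8] [ 0.12  0.02 -1.1 ]
rows total 2.0
```

```bash
python3 -m jog '0 11 8.2 20 0 0 -1.1; 0 11 8.5 20 0 0 -1.1; 0 0 0 10 0 0 0; 0 0 0 0 0 0 0'
python3 - <<'E'
from h import *
plan(447.5,185.5,10,95.1,n=5)
for n in ("side","top"): cv2.imwrite(f"pics/{n}1.png",optics.grab_frame(n)[:,:,::-1])
crop("top","pics/top1.png",190,200,330,300,5,"pics/b1.png")
crop("side","pics/side1.png",260,150,420,370,2.7,"pics/b2.png")
E
```

```text
clock: 2.1
eef_pos: [450.2, 194.8, 102.6]
tcp_rot: [3.135, -0.001, 1.673]
contact_force: [-0.7, 0.5, -0.8]
opening: 1.0
tcp [450.2 194.8 102.6] rpy [ 1.7962e+02 -5.0000e-02  9.5860e+01] F [-0.7  0.5 -0.8] op 1.0 clk 2.1 left 93.2 [ 0.38 -0.06  0.76]
[-3.  -1.4 30.9] [ 0.13 -0.02  0.25]
[-3.  -1.3 30.9] [ 0.13 -0.02  0.25]
[-3.  -1.3 30.9] [ 0.13 -0.02  0.25]
rows total 3.0
```

View pics/b1.png

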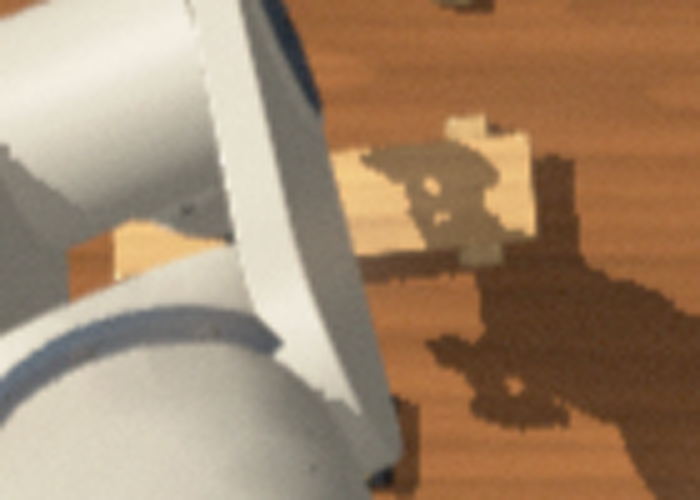

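View pics/b2.png

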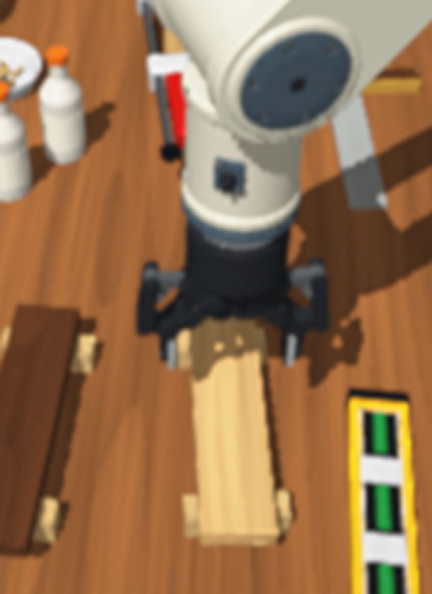

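The side view shows the open fingers at about (325,280) and (368,280), straddling the shelf, with the bearers clear. Next I'll descend.

```bash
python3 -m jog '0 -3 -1.3 28 0.1 0 0.25; 0 -3 -1.3 28 0.1 0 0.25; 0 -3 -1.3 20 0.1 0 0.25; 0 0 0 5 0 0 0; 0 0 0 0 0 0 0' ; python3 -c "
from h import *
plan(447.5,185.5,10,95.1,n=5)"
```

```text
clock: 2.62
eef_pos: [451.5, 182.4, 27.5]
tcp_rot: [3.13, -0.004, 1.651]
contact_force: [0.9, 0.0, 0.0]
opening: 1.001
tcp [451.5 182.4  27.5] rpy [179.31  -0.24  94.61] F [0.9 0.  0. ] op 1.001 clk 2.62 left 18.2 [ 0.69 -0.23 -0.49]
[ 3.4 -4.  17.5] [ 0.69 -0.23 -0.49]
rows total 1
```

```bash
python3 -m jog '0 3.4 4 0 0.7 -0.2 -0.5; 0 0 0 0 0 0 0; 0 0 0 10 0 0 0; 0 0 0 6 0 0 0; 0 0 0 0 0 0 0' ; python3 -c "
from h import *
plan(447.5,185.5,10,95.1,n=5)"
```

```text
clock: 3.03
eef_pos: [459.4, 187.0, 16.1]
tcp_rot: [3.135, -0.003, 1.659]
contact_force: [-0.0, 1.1, 0.0]
opening: 0.998
tcp [459.4 187.   16.1] rpy [ 1.7962e+02 -1.5000e-01  9.5060e+01] F [-0.   1.1  0. ] op 0.998 clk 3.03 left 13.4 [ 0.38 -0.15 -0.04]
[ -0.5 -12.    6. ] [ 0.38 -0.15 -0.04]
rows total 1
```

I typed +4 where it should have been −4 for y. I'll correct that now.

```bash
python3 -m jog '0 0 -6 0 0.4 -0.15 0; 0 0 -6 0 0 0 0; 0 0 0 5 0 0 0; 0 0 0 0 0 0 0'
python3 - <<'E'
from h import *
plan(447.5,185.5,10,95.1,n=5)
cv2.imwrite(f"pics/side2.png",optics.grab_frame("side")[:,:,::-1])
crop("side","pics/side2.png",280,200,400,370,3.5,"pics/b3.png")
E
```

```text
clock: 3.37
eef_pos: [445.9, 186.0, 10.7]
tcp_rot: [-3.14, 0.0, 1.66]
contact_force: [-0.1, -0.7, 0.0]
opening: 1.0
tcp [445.9 186.   10.7] rpy [-1.7993e+02  2.0000e-02  9.5090e+01] F [-0.1 -0.7  0. ] op 1.0 clk 3.37 left 1.9 [-0.07  0.02 -0.01]
[-0.7  1.6  0.7] [-0.07  0.02 -0.01]
rows total 1
```

View pics/b3.png

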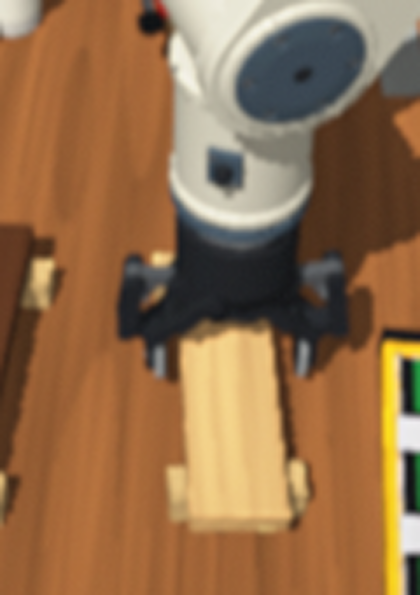

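The fingers are on either side of the shelf, which hasn't moved: its near corners are still around (334,348) and (363,348). Now I'll close the gripper.

```bash
python3 -m jog '0 0 1.5 0 0 0 0; 255 0 0 0 0 0 0; 255 0 0 0 0 0 0; 255 0 0 0 0 0 0; 255 0 0 0 0 0 0' 60;python3 -m jog '255 0 0 0 0 0 0; 255 0 0 0 0 0 0; 255 0 0 0 0 0 0; 255 0 0 0 0 0 0' ; python3 -c "
from h import *
plan(447.5,185.5,10,95.1,n=5)"
```

```text
clock: 3.83
eef_pos: [447.8, 186.3, 11.5]
tcp_rot: [-3.14, 0.0, 1.66]
contact_force: [-1.0, -0.0, -1.2]
opening: 0.691
clock: 4.17
eef_pos: [448.0, 186.2, 11.4]
tcp_rot: [-3.14, 0.0, 1.66]
contact_force: [-0.3, -0.6, -1.9]
opening: 0.693
tcp [448.  186.2  11.4] rpy [-1.7994e+02  2.0000e-02  9.5090e+01] F [-0.3 -0.6 -1.9] op 0.693 clk 4.17 left 1.7 [-0.06  0.02 -0.01]
[-0.7 -0.5  1.4] [-0.06  0.02 -0.01]
rows total 1
```

```bash
python3 -m jog '255 0 0 -8 0 0 0; 255 0 0 -15 0 0 0; 255 0 0 -22 0 0 0; 255 0 0 -25 0 0 0; 255 0 0 -25 0 0 0';python3 -m jog '255 0 0 -20 0 0 0; 255 0 0 -10 0 0 0; 255 0 0 0 0 0 0; 255 0 0 0 0 0 0'
python3 - <<'E'
from h import *
plan(474.3-8.4,-158.7+49.3,127.4,99.7,n=5)
for n in ("side","top"): cv2.imwrite(f"pics/{n}3.png",optics.grab_frame(n)[:,:,::-1])
crop("side","pics/side3.png",260,150,420,370,2.7,"pics/b4.png")
E
```

```text
clock: 4.58
eef_pos: [444.0, 184.6, 106.3]
tcp_rot: [-3.129, 0.004, 1.659]
contact_force: [0.8, 0.7, -1.8]
opening: 0.693
clock: 4.92
eef_pos: [446.7, 185.7, 144.9]
tcp_rot: [-3.138, 0.001, 1.659]
contact_force: [-0.2, 0.8, -1.0]
opening: 0.687
tcp [446.7 185.7 144.9] rpy [-1.7982e+02  6.0000e-02  9.5080e+01] F [-0.2  0.8 -1. ] op 0.687 clk 4.92 left 296.2 [-0.18  0.05 -4.62]
[-36.9  -0.9   2.2] [-0.02  0.01 -0.58]
[-36.9  -1.2   2.2] [-0.02  0.01 -0.58]
[-36.9  -1.6   2.2] [-0.02  0.01 -0.58]
[-36.9  -2.    2.2] [-0.02  0.01 -0.58]
[-36.9  -2.4   2.2] [-0.02  0.01 -0.58]
rows total 8.0
```

View pics/b4.png

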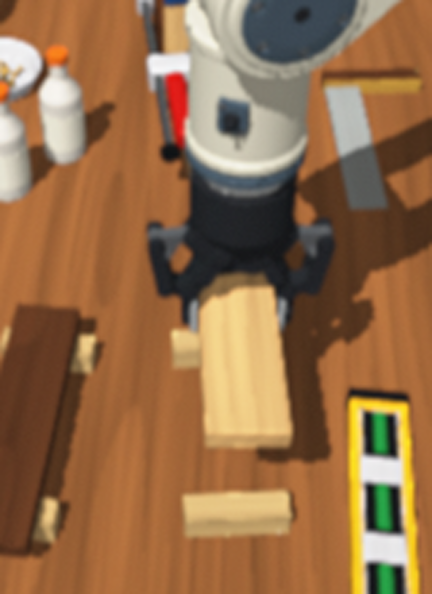

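The shelf is held level and clear of its bearers, with its near end at crop (205-290, 440). Next I'll carry it toward the panel and stop 50 mm short.

```bash
python3 -m jog '255 -15 0 0 0 0 -0.5; 255 -28 -1 0 0 0 -0.6; 255 -34 -1.5 2 0 0 -0.6; 255 -36 -2 2 0 0 -0.6; 255 -36 -2 2 0 0 -0.6'; python3 -c "
from h import *
plan(474.3-8.4,-158.7+49.3,127.4,99.7,step=30,n=5)"
```

```text
clock: 5.43
eef_pos: [454.4, 37.0, 133.3]
tcp_rot: [-3.131, -0.0, 1.721]
contact_force: [0.4, 0.0, -1.1]
opening: 0.688
tcp [454.4  37.  133.3] rpy [-1.7938e+02 -1.0000e-02  9.8580e+01] F [ 0.4  0.  -1.1] op 0.688 clk 5.43 left 146.9 [-0.62 -0.02 -1.12]
[-29.3  -2.1   1.2] [-0.12 -0.   -0.22]
[-29.3  -2.2   1.2] [-0.12 -0.   -0.22]
[-29.3  -2.3   1.2] [-0.12 -0.   -0.22]
[-29.3  -2.4   1.2] [-0.12 -0.   -0.22]
[-29.3  -2.6   1.2] [-0.12 -0.   -0.22]
rows total 5.0
```

```bash
python3 -m jog '255 -30 -2 1 -0.1 0 -0.2; 255 -29 -2 1 -0.1 0 -0.2; 255 -26 -2 1 -0.1 0 -0.2; 255 -20 -2 1 -0.1 0 -0.2; 255 -10 -1 0 0 0 0'; python3 -m jog '255 0 0 0 0 0 0; 255 0 0 0 0 0 0'
python3 - <<'E'
from h import *
plan(474.3-8.4,-158.7+49.3,127.4,99.7,step=30,n=5)
for n in ("side","top"): cv2.imwrite(f"pics/{n}4.png",optics.grab_frame(n)[:,:,::-1])
crop("side","pics/side4.png",270,70,400,250,3.3,"pics/c1.png")
crop("top","pics/top4.png",300,150,500,280,4,"pics/c2.png")
E
```

```text
clock: 5.85
eef_pos: [458.6, -87.2, 123.0]
tcp_rot: [-3.127, -0.002, 1.734]
contact_force: [0.6, 0.6, -1.2]
opening: 0.692
clock: 6.02
eef_pos: [457.4, -88.8, 121.2]
tcp_rot: [-3.124, -0.003, 1.73]
contact_force: [0.7, 0.7, -1.5]
opening: 0.694
tcp [457.4 -88.8 121.2] rpy [-178.99   -0.2    99.11] F [ 0.7  0.7 -1.5] op 0.694 clk 6.02 left 23.2 [-1.01 -0.2  -0.59]
[-21.7   5.   -6.4] [-1.01 -0.2  -0.59]
rows total 1
```

View pics/c1.png

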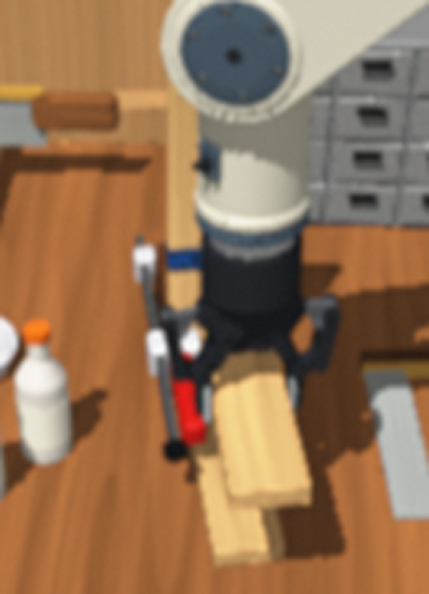

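View pics/c2.png

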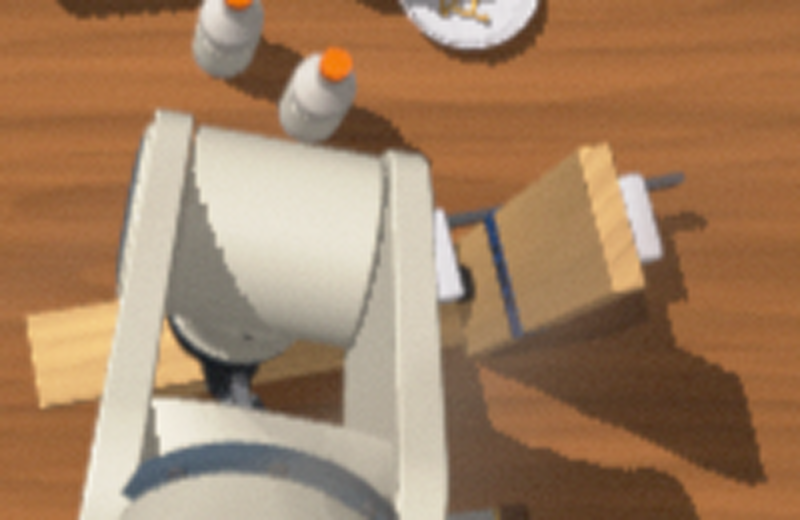

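Run:
```python
from h import *
np.set_printoptions(precision=1,suppress=True)
for z in (350,400,450,500):
  print(z,"disc",proj("side",np.array([457,-30,z])),"panel-side fork",proj("top",np.array([457,-89-60,z])),proj("top",np.array([457,-89-80,z])))
for z in (350,400,450): print(z,"c2 px",(proj("top",np.array([457,-89-75,z]))-[300,150])*4)
crop("side","pics/side4.png",325,170,370,250,9,"pics/c3.png")
```

```text
350 disc [348.  134.5] panel-side fork [390.1 221. ] [399.6 221. ]
400 disc [349.  114.1] panel-side fork [394.4 217.3] [404.6 217.2]
450 disc [350.   92.2] panel-side fork [399.4 213.1] [410.2 213. ]
500 disc [351.2  68.4] panel-side fork [405.  208.2] [416.7 208.2]
350 c2 px [389.  283.9]
400 c2 px [408.2 269. ]
450 c2 px [430.  252.1]
```

View pics/c3.png

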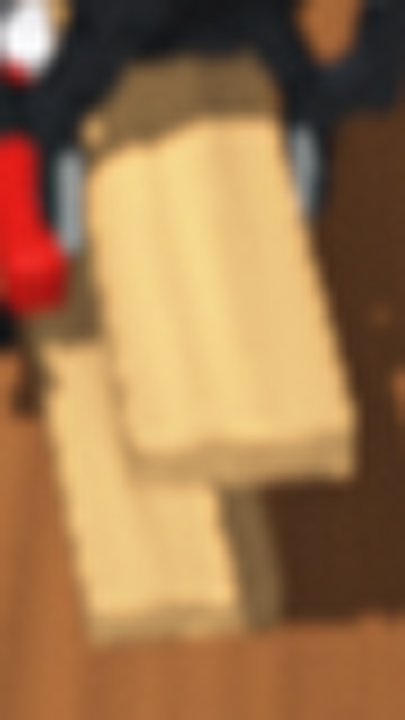

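View pics/side4.png

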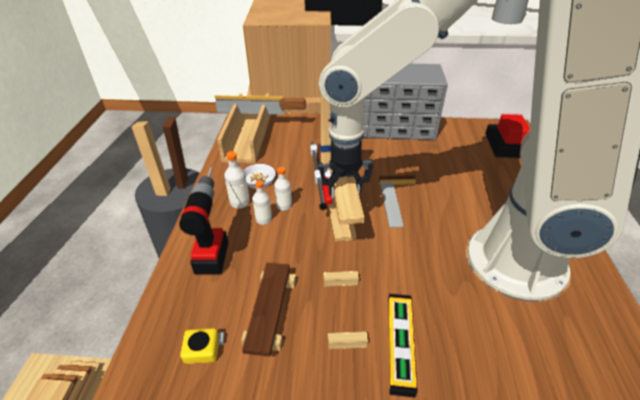

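```bash
cat >> h.py <<'E'
def shelfc(): # predicted shelf corners from tool pose, grip centred, centre 22.6 above tcp
    s=r.sense(); R=Ro.from_euler("xyz",s["tcp_rot"]); return lambda lx,ly,lz: s["eef_pos"]+R.apply([lx,ly,-22.6+lz])
E
python3 - <<'E'
from h import *
np.set_printoptions(precision=1,suppress=True)
g=shelfc()
for l in ((120,30,-9),(120,-30,-9),(120,30,9),(120,-30,9)):
    p=g(*l); print(l,p,(proj("side",p)-[325,170]+.5)*9-.5)
E
```

```text
(120, 30, -9) [468.6  35.2 152.9] [132.3 450.3]
(120, -30, -9) [409.3  25.6 154. ] [355.4 433. ]
(120, 30, 9) [468.2  35.2 134.9] [131.7 498.6]
(120, -30, 9) [409.   25.6 136. ] [352.1 481.5]
```

Run:
```python
from h import *
np.set_printoptions(precision=2,suppress=True)
C={}
for n,box in (("side",(318,352,135,160)),("top",(415,440,195,240))):
    im=cv2.imread(f"pics/{n}0.png").astype(float); x0,x1,y0,y1=box
    w=np.clip(im[:,:,0]-im[:,:,2],0,None)[y0:y1,x0:x1]; w[w<15]=0
    ys,xs=np.mgrid[y0:y1,x0:x1]; C[n]=((w*xs).sum()/w.sum(),(w*ys).sum()/w.sum()); print(n,C[n])
    if n=="side":
        for c in range(320,350,3):
            k=w[:,c-x0]; print(c,(k*np.arange(y0,y1)).sum()/k.sum() if k.sum() else None,k.sum())
print(tri(C["side"],C["top"]))
# panel-plane intersection: plane through (494.5,-277) normal from angle
for a in (9,9.7,10.4):
  for y in(-276,-278):
    nrm=np.array([-np.sin(np.radians(a)),np.cos(np.radians(a)),0])
    out=[]
    for n in C:
        o,d=ray(n,*C[n]); out.append(o+d*(nrm@(np.array([494.5,y,0])-o))/(nrm@d))
    print(a,y,*out)
```

```text
side (np.float64(333.6674595084381), np.float64(147.6791256087892))
320 None 0.0
323 148.45822784810127 395.0
326 148.10133333333334 375.0
329 148.03678929765886 299.0
332 147.89096573208724 321.0
335 147.66451612903225 310.0
338 147.25519287833828 337.0
341 147.09907120743034 323.0
344 147.06043956043956 364.0
347 146.4920634920635 126.0
top (np.float64(423.12394957983196), np.float64(209.85399159663865))
(array([ 504.77, -268.61,  157.53]), np.float64(18.279925979132603))
9 -276 [ 496.13 -275.74  150.38] [ 515.77 -272.63  147.46]
9 -278 [ 496.19 -277.73  149.05] [ 516.97 -274.44  140.58]
9.7 -276 [ 496.13 -275.72  150.39] [ 515.61 -272.39  148.37]
9.7 -278 [ 496.19 -277.71  149.06] [ 516.8  -274.19  141.55]
10.4 -276 [ 496.13 -275.7   150.4 ] [ 515.45 -272.16  149.28]
10.4 -278 [ 496.19 -277.69  149.08] [ 516.64 -273.94  142.5 ]
```

```bash
python3 -c "
from h import *
plan(475.1-5.1,-158.7+29.6,127.1,99.7,step=10,n=5)"
```

```text
tcp [457.6 -88.  121.5] rpy [-179.01   -0.19   99.2 ] F [-0.  -0.1 -0.6] op 0.693 clk 6.12 left 43.3 [-0.98 -0.2  -0.5 ]
[-8.5  1.1 -1.2] [-0.2  -0.04 -0.1 ]
[-8.5  1.1 -1.2] [-0.2  -0.04 -0.1 ]
[-8.5  1.1 -1.2] [-0.2  -0.04 -0.1 ]
[-8.5  1.1 -1.1] [-0.2  -0.04 -0.1 ]
[-8.5  1.1 -1.1] [-0.2  -0.04 -0.1 ]
rows total 5.0
```

```bash
python3 -m jog '255 -8.5 1 -1.2 -0.2 0 -0.1; 255 -8.5 1 -1.2 -0.2 0 -0.1; 255 -8.5 1 -1.2 -0.2 -0.1 -0.1; 255 -8.5 1 -1.2 -0.2 0 -0.1; 255 -6 1 -1.2 -0.2 0 -0.1';python3 -m jog '255 0 0 0 0 0 0; 255 0 0 0 0 0 0'; python3 -c "
from h import *
plan(475.1-5.1,-158.7+29.6,127.1,99.7,step=10,n=5)"
```

```text
clock: 6.53
eef_pos: [470.4, -126.0, 127.8]
tcp_rot: [3.14, -0.002, 1.748]
contact_force: [0.5, 0.1, -0.5]
opening: 0.694
clock: 6.7
eef_pos: [471.4, -127.8, 128.4]
tcp_rot: [3.138, -0.001, 1.746]
contact_force: [-1.1, 0.7, -1.6]
opening: 0.695
tcp [ 471.4 -127.8  128.4] rpy [ 1.7981e+02 -6.0000e-02  1.0004e+02] F [-1.1  0.7 -1.6] op 0.695 clk 6.7 left 2.3 [ 0.19 -0.06  0.34]
[-1.  -1.6  1.3] [ 0.19 -0.06  0.34]
rows total 1
```

```bash
python3 -m jog '255 -0.5 -1.2 1.2 0.2 0 0.3; 255 0 0 0 0 0 0; 255 0 0 0 0 0 0'
python3 - <<'E'
from h import *
np.set_printoptions(precision=1,suppress=True)
plan(475.1-5.1,-158.7+29.6,127.1,99.7,step=10,n=5)
g=shelfc()
for n in ("side","top"): cv2.imwrite(f"pics/{n}5.png",optics.grab_frame(n)[:,:,::-1])
crop("side","pics/side5.png",310,60,390,240,3.3,"pics/d1.png")
crop("side","pics/side5.png",320,160,375,240,9,"pics/d3.png")
crop("top","pics/top5.png",360,170,480,260,6,"pics/d2.png")
for l in ((120,30,-9),(120,-30,-9),(120,30,9),(120,-30,9)):
    p=g(*l); print(l,p,(proj("side",p)-[320,160]+.5)*9-.5)
for l in ((-120,30,-9),(-120,-30,-9),(-120,30,9)):
    p=g(*l); print(l,p,(proj("top",p)-[360,170]+.5)*6-.5)
E
```

```text
clock: 6.95
eef_pos: [469.9, -128.6, 127.1]
tcp_rot: [-3.141, -0.001, 1.739]
contact_force: [-0.6, 0.2, -0.7]
opening: 0.693
tcp [ 469.9 -128.6  127.1] rpy [-180.    -0.1   99.7] F [-0.6  0.2 -0.7] op 0.693 clk 6.95 left 0.5 [-0.  -0.1 -0. ]
[-0.5  0.  -0. ] [-0.  -0.1 -0. ]
rows total 1
(120, 30, -9) [479.4  -5.3 158.8] [143.7 421. ]
(120, -30, -9) [420.2 -15.4 158.9] [360.5 406. ]
(120, 30, 9) [479.3  -5.3 140.8] [142.4 469.5]
(120, -30, 9) [420.2 -15.4 140.9] [356.6 454.5]
(-120, 30, -9) [ 519.6 -241.9  158.5] [316.1 228.7]
(-120, -30, -9) [ 460.5 -252.   158.5] [346.9 364.8]
(-120, 30, 9) [ 519.6 -241.9  140.5] [306.8 236.1]
```

View pics/d1.png

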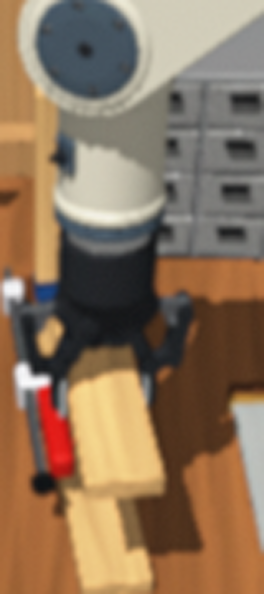

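View pics/d2.png

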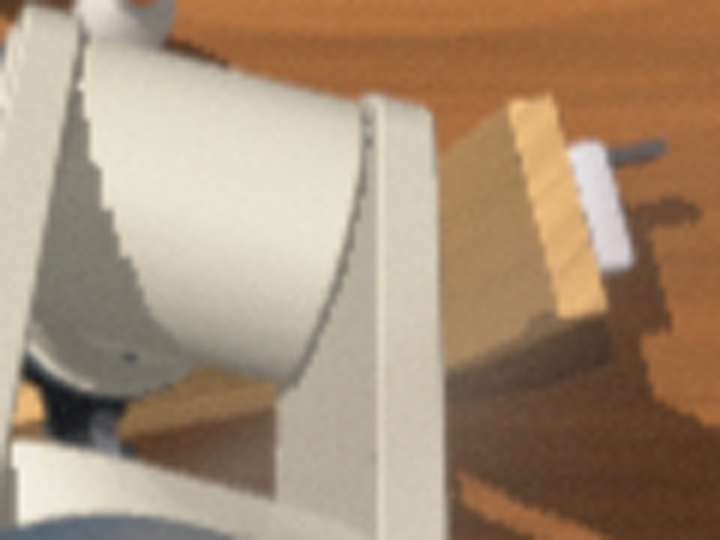

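View pics/d3.png

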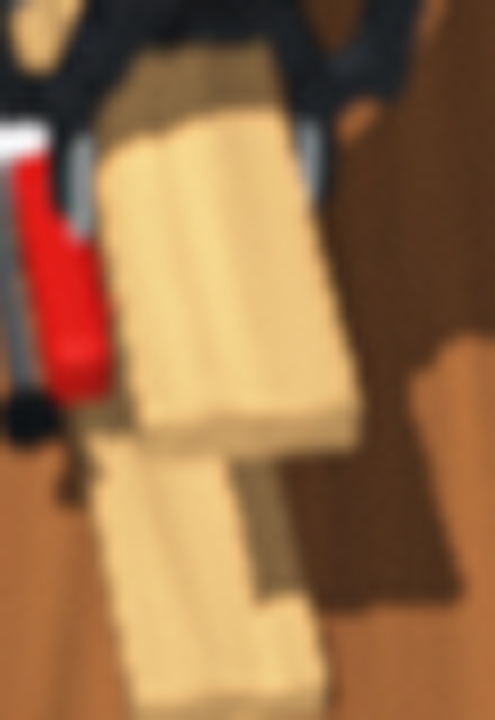

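The near-end top corners are at crop (140,420) and (358,402); I predicted (144,421) and (361,406), so the shelf sits as modelled. I'll approach slowly from here.

```bash
python3 -m jog '255 -6 0 0 0 0 0; 255 -6 0 0 0 0 0; 255 -4 0 0 0 0 0; 255 -2 0 0 0 0 0; 255 0 0 0 0 0 0'; python3 -c "
from h import *
plan(475.1,-158.7,127.1,99.7,step=3,n=3)"
```

```text
clock: 7.47
eef_pos: [473.3, -147.9, 127.0]
tcp_rot: [-3.141, -0.001, 1.741]
contact_force: [-0.4, -0.1, -1.5]
opening: 0.693
tcp [ 473.3 -147.9  127. ] rpy [-1.7995e+02 -7.0000e-02  9.9740e+01] F [-0.4 -0.1 -1.5] op 0.693 clk 7.47 left 11.0 [-0.05 -0.07  0.04]
[-2.7 -0.  -0. ] [-0.01 -0.02  0.01]
[-2.7 -0.  -0. ] [-0.01 -0.02  0.01]
[-2.7 -0.  -0. ] [-0.01 -0.02  0.01]
rows total 4.0
```

```bash
python3 -m jog '255 -2 0 0 0 0 0; 255 -2 0 0 0 0 0; 255 -1.5 0 0 0 0 0; 255 0 0 0 0 0 0'; python3 -c "
from h import *
plan(475.1,-158.7,127.1,99.7,step=3,n=3)"
```

```text
clock: 7.8
eef_pos: [474.2, -154.1, 126.9]
tcp_rot: [-3.141, -0.001, 1.74]
contact_force: [0.3, -0.6, -1.3]
opening: 0.689
tcp [ 474.2 -154.1  126.9] rpy [-1.7995e+02 -8.0000e-02  9.9700e+01] F [ 0.3 -0.6 -1.3] op 0.689 clk 7.8 left 4.7 [-0.05 -0.08  0.  ]
[-2.3  0.  -0.1] [-0.03 -0.04  0.  ]
[-2.3  0.  -0.1] [-0.03 -0.04  0.  ]
rows total 2.0
```

```bash
for i in 1; do python3 -m jog '255 -1 0 0 0 0 0; 255 -1 0 0 0 0 0'; done; python3 -m jog '255 -1 0 0 0 0 0; 255 0 0 0 0 0 0'
```

```text
clock: 7.97
eef_pos: [474.5, -156.1, 126.9]
tcp_rot: [-3.141, -0.002, 1.74]
contact_force: [0.2, 0.7, -1.0]
opening: 0.691
clock: 8.13
eef_pos: [474.7, -157.2, 126.9]
tcp_rot: [-3.141, -0.002, 1.74]
contact_force: [-0.8, 0.2, -0.4]
opening: 0.692
```

```bash
python3 -m jog '255 -1 0 0 0 0 0'; python3 -m jog '255 -1 0 0 0 0 0'
```

```text
clock: 8.22
eef_pos: [474.6, -157.8, 126.8]
tcp_rot: [-3.14, -0.002, 1.74]
contact_force: [-0.3, 8.0, -1.2]
opening: 0.693
clock: 8.3
eef_pos: [474.5, -157.8, 126.6]
tcp_rot: [-3.14, -0.004, 1.74]
contact_force: [1.8, 10.8, 0.6]
opening: 0.696
```

Run:
```python
from h import *
np.set_printoptions(precision=1,suppress=True)
for n in ("side","top","side","side"):
    cv2.imwrite(f"pics/{n}6.png",optics.grab_frame(n)[:,:,::-1]); plan(475.1,-158.7,127.1,99.7,n=0)
print(r.sense()["wrist_torque"])
g=shelfc()
crop("side","pics/side6.png",310,130,375,240,5.4,"pics/e1.png")
crop("top","pics/top6.png",360,170,480,260,6,"pics/e2.png")
for l in ((120,30,-9),(120,-30,-9),(120,30,9),(120,-30,9),(-120,30,-9),(-120,-30,-9)):
    p=g(*l); print(l,p,(proj("side",p)-[310,130]+.5)*5.4-.5,proj("top",p))
```

```text
tcp [ 474.6 -157.7  126.7] rpy [-179.9   -0.2   99.7] F [0.4 7.2 0.6] op 0.693 clk 8.35 left 1.2 [-0.1 -0.2  0. ]
rows total 1
tcp [ 474.6 -157.7  126.7] rpy [-179.9   -0.2   99.7] F [0.6 7.2 0.8] op 0.688 clk 8.4 left 1.2 [-0.1 -0.2  0. ]
rows total 1
tcp [ 474.6 -157.7  126.7] rpy [-179.9   -0.2   99.7] F [0.9 6.8 0.1] op 0.692 clk 8.45 left 1.2 [-0.1 -0.2  0. ]
rows total 1
tcp [ 474.6 -157.7  126.7] rpy [-179.9   -0.2   99.7] F [0.2 7.8 0.3] op 0.689 clk 8.5 left 1.2 [-0.1 -0.2  0. ]
rows total 1
[ 0.9 -0.1  0.3]
(120, 30, -9) [484.  -34.5 158.8] [132.8 372.5] [332.5 221.7]
(120, -30, -9) [424.8 -44.6 158.9] [260.1 363.6] [336.7 244.7]
(120, 30, 9) [483.9 -34.4 140.8] [132.1 401.5] [332.2 222.7]
(120, -30, 9) [424.8 -44.6 140.9] [258.  392.7] [336.4 245.3]
(-120, 30, -9) [ 524.5 -271.1  157.8] [78.  89.3] [423.3 205.8]
(-120, -30, -9) [ 465.4 -281.2  157.9] [186.8  82.5] [428.6 228.5]
```

View pics/e1.png

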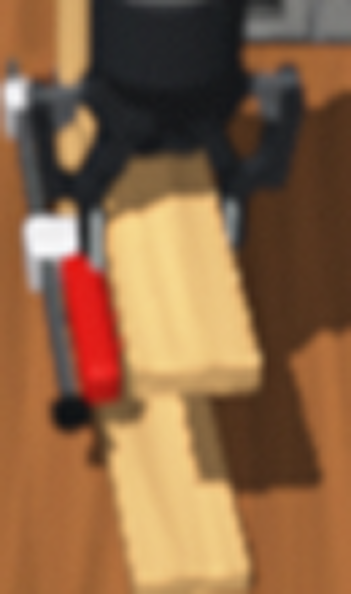

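View pics/e2.png

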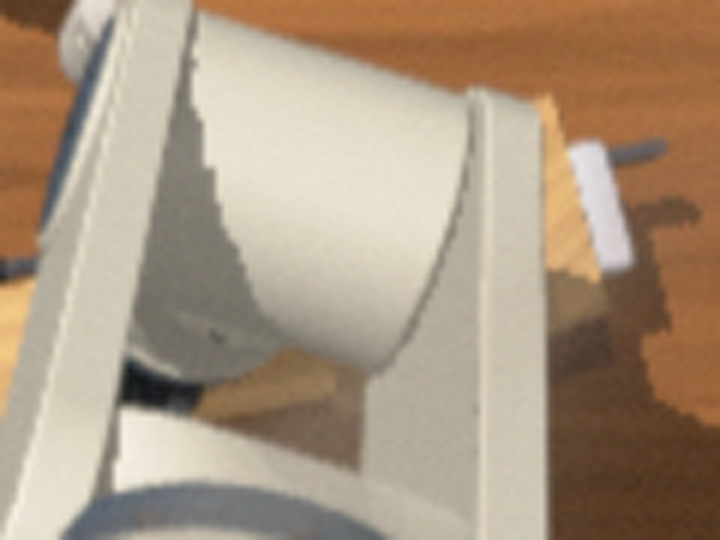

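The readings are steady: about 7 N against the panel and constant pose. The shelf end projects at (78..187, about 99) in the crop. The tape band spans 58..205 at the same height, within about 1–2 mm. I'll hand in now.

```bash
python3 -c "
from rig import r,ticket
print(ticket.sign_off()); s=r.sense(); print(s['clock'],s['eef_pos'],s['contact_force'],s['opening'])"
```

```text
the job is handed in; nothing more can be done
None
the job is handed in; nothing more can be done
```

The shelf is held against the panel at the blue tape mark, and I handed the job in at about 8.5 s. I gripped it by its long edges at mid-length with 60 N, lifted it off its bearers, turned it about 4.6° square to the panel, and brought it into contact in 1 mm steps.

**Last checks before handing in:**
- **Push:** the force on the panel was steady at about 7 N, with a highest reading of about 11 N. The arm pose did not change over the last four readings.
- **Level and square:** the tool was within 0.2° of level. Its yaw was 99.7°, matching the panel angle I measured from the pictures.
- **Position:** the far end projects as centred on the tape to about 1 mm across the panel's depth. It came out about 1 mm low, against the 5 mm allowed. The near end's corners matched the prediction to within about 1.5 pixels.

**What I couldn't confirm:**
- The arm and gripper hid the contact end from both cameras, so its fit between the pencil lines comes from the arm's pose and the near end, not from seeing it directly.
- One colour-centroid check of the tape in the top view disagreed with the rest. I set it aside as probably contaminated by the clamp bar.
- The side view's reading of the panel-top angle was about 6° against 9.4–10.4° from the others, so I left it out too.

I typed one wrong sign while lowering over the shelf, which put the gripper 12 mm off to one side. I corrected it before gripping, and the shelf hadn't moved. I saw nothing else on the bench disturbed, but I didn't measure every item again at the end.

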